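Lay the retaining bar and lock its keeper with the index plunger

TASK

Lay the loose retaining bar across the two notched supports of the hold-down fixture, over the steel block, seated flat and centred, and let go of it. Then pull up the spring lock plunger on the sliding tube section, slide the section one hole towards the bar so that its keeper tongue covers the bar's end, and let the pin drop fully home in that next hole. Finish with the gripper still holding the plunger's knob, pin fully engaged; do not let go, and leave the other things on the bench where they lie.

Things in the scene. Friction and masses are not known exactly. Their poses are not given: they have to be found in the camera images.
- hold_down_fixture: Fixture fixed to the bench, grey bed plate 120 x 390 x 12 mm. Origin: centre of its underside, on the bench; x across, y along its length, z up; stands turned about z by up to 0.3 rad. At y = -165 and -15 mm two steel supports (20 mm long in y) with open-topped notches; between them a fixed steel block, top at z = 37 mm; at y = 45 to 190 mm a rail that carries the tube section.
- bar_seat (a point): Where the laid bar's origin belongs: x 0, y -90 mm, z 40 mm in the fixture's frame; the bar's y axis lies along the fixture's y, either way round. The notches are 34 mm wide (x +-17 mm), floors at z = 40 mm, cheeks up to z = 50 mm.
- retaining_bar: Loose flat steel bar 24 x 200 x 10 mm (long axis y) with an upright wooden grip on the middle of its top: 16 mm thick (x), 60 mm long (y), spanning z = 10 to 52 mm in the bar's frame. 0.34 to 0.55 kg. Origin: centre of the bar's underside. Starts flat on the bench, grip up, right of the fixture.
- tube_section (a joint): Slide of the tube section on the rail (m): 0 at the start, grows towards the bar supports (fixture's -y); 0.040 at the next hole; stops at -0.048 and 0.050. Free only while the pin is out of a hole; friction about 1.5 N; moved by carrying the knob along. The section is 46 mm wide, 60 mm long, top 62 mm over the bench.
- next_hole (a point): Mouth of the rail's next hole (15 mm), z = 50 mm, at y = 65 mm in the fixture's frame. The rail is 30 mm wide; its three holes lie on its centre line at y = 65, 105 and 145 mm; the pin starts in the middle one.
- lock_plunger (a joint): Lift of the lock plunger (m): 0 = pin fully down in a hole, upper stop 0.020. The pin (10 mm, round nose) is clear of the rail above 0.012 and rests at about 0.012 between holes. A spring pulls it down, 4 N at 0 and 7 N at 0.020, so it drops by itself into a hole it is over (2.5 mm play each way).
- lock_knob: Round black knob of the lock plunger, 28 mm diameter, 30 mm high, axis vertical, on the tube section. Origin: centre of its underside, 76 mm above the bench when the pin is down; rises with the plunger and travels with the section. Starts at x = 0, y = 105 mm in the fixture's frame. Under it a 20 mm collar, 4 mm lower when the pin is down.
- keeper_tip (a point): Middle of the end face of the keeper tongue (22 mm wide, 8 mm thick, underside 54 mm over the bench), which points from the tube section to the bar, 75 mm ahead of the plunger's axis: 20 mm short of the laid bar's end at the start, 20 mm over it at the next hole.
- sanding_block: Bystander: wooden sanding block 62 x 112 x 36 mm, near the front edge; leave alone.
- spanner: Bystander: double-ended spanner 30 x 193 x 6 mm, near the front edge on the left; leave alone.
- screwdriver: Bystander: yellow-handled screwdriver 25 x 210 x 25 mm, beyond the bar, on the right; leave alone.

How it is judged:
By the outcome, as a careful person would: the job done as asked, in the order asked, and still so for the second after the job is handed in, while the arm keeps its last pose, push and grip.
It also fails if it takes over 45 s, if anything falls off the work surface, if the arm or the gripper's body presses on something with over 40 N, if the wrist force passes 120 N, or if a joint passes its speed limit or range.

ROBOT

A 6-joint arm with a two-finger parallel gripper is mounted at the origin on a cart in front of the work surface, level with it; the furniture and walls round the work are solid. World frame = base frame: x ahead of the robot, y to its left, z up, the work surface at z = 0. Lengths are in m, angles in rad, forces in N, time in s.
With the tool pointing down it reaches from about 0.375 to 0.925 m from the base axis. Payload 5.7 kg.
Tool frame: the origin (TCP) lies midway between the tips of the shut fingers; the grasp point (between the pads) lies r.grip_point_offset behind it (r.grip_point_offset is the distance from the TCP to the grasp point, in m); x points along the fingers, y is the direction in which the jaws open and shut, and the axes are right-handed (so a half turn about x gives the same grasp; the last joint's range is limited). The gripper opens to 88 mm and grips with 3 to 60 N. Pads are 20 mm wide; open, the fingers measure 115 mm over their backs; the gripper's body (75 mm by 178 mm) begins 61 mm behind the grasp point.
Start: joints at [-0.115, 0.359, 1.51, -0, 1.272, -0.115], TCP at [0.6, -0, 0.223] pointing down, gripper open.
Joint ranges: [-2.97, 2.97], [-1.01, 2.36], [0.21, 2.38], [-0.96, 4.11], [0.2, 2.71], [-2.98, 2.98]. Speed limits (rad/s): [2.39, 2.39, 3.14, 3.14, 3.14, 3.14].

INTERFACE

Orientations are given as [roll, pitch, yaw] about the fixed x, y, z axes, in that order (R = Rz(yaw) Ry(pitch) Rx(roll)).
In Python, from rig import r gives the robot as it stands. The module is installed in compiled form; this text tells all that it offers.
- The arm moves only by the tool drive_tool, never from a script. Its argument "moves" is a list that holds one entry, the list of rows, each a list of 6 numbers: the shift along the tool's x, y, z in mm, then the turn, a rotation vector about the tool's x, y, z in degrees. A call has 1 to 5 rows; each row shifts and turns the commanded pose from where the row before left it, along the tool's axes as they then stand; what a row does not reach is not made up. A row lasts 1/8 s, in which the tool goes at most 62.5 mm and 10.7 degrees, less where a joint would pass 70% of its speed; a pose out of reach is approached as far as the arm can. A call with a gripper value outside its range is refused whole. "hand" is the opening in per cent of the stroke, from 0 (shut) to 100 (fully open), set as the call begins (left out, the last holds). The fingers move at their own pace and stop on an object; "grip_force" is the grip in N (left out, the last holds). Time passes only in rows, so rows that do not move let the fingers close. It gives the time, the measured TCP pose, the force and the opening at its end, in the units of the state.
- r.state(): the state, without advancing time (a new reading comes with each control period).
- r.snapshot(name): name is "scene" or "side" or "wrist"; returns the picture (480x640x3 uint8, red, green, blue); there is no depth.
- r.camera_params(name): a dict with "fx", "fy", "cx", "cy" (pixels), "k1" (the pictures are not rectified: a ray, as slopes to the right and down, at radius r is drawn at 1 + k1 r^2 times it, then the intrinsics apply), "R" (3x3) and "t" (3): a world point X has camera coordinates R X + t; the wrist camera has in their place "hand_eye" (4x4, takes a point from camera to tool coordinates, whose origin is the TCP and whose axes are the tool frame's). Camera axes: x right, y down, z forward; pixel columns grow to the right and rows downward; lengths in m; the calibration is good to about 2 mm. A picture is of the moment at which its call begins: read the wrist's pose just before it. camera_params takes no time and is no camera call.
- r.close_job(): hands the job in, once; it reports no verdict.
The state is a dict: "clock": time; "qpos": joint angles; "joint_vel": joint speeds; "joint_efforts": joint torques, N m; "tcp_pos": TCP position; "ee_rot": TCP orientation; "force": force on the tool from outside, world axes, zero at the start; "torque": the same for the moment, N m; "width": opening from 0.0 (shut) to 1.0 (fully open).
Only numpy, scipy, OpenCV 4.12 (cv2) and the standard library are available. Lean on these libraries where they do the work, as an engineer would, in place of code of your own. Each camera call takes 0.05 s, during which the arm holds its last target.

## Working session

There is one attempt and no reset: what is moved stays moved. The work goes in short steps, Python scripts to look and compute and a tool call to move; the robot and the scene stay as the last step left them, time stands still between calls to the robot, and variables do not carry over. Pictures are saved under pics/ and viewed, and the job is handed in when it is done.

Besides the shell and the picture viewer there is one more tool, called as name(argument=value, ...), one argument or row to a line, values as JSON. drive_tool: Moves the arm, as the interface text tells. Its arguments: {"type":"object","properties":{"moves":{"type":"array"},"hand":{"type":"number"},"grip_force":{"type":"number"}},"required":["moves"]}

```bash
mkdir -p pics; cat > h.py <<'E'
import numpy as np, cv2
from rig import r
def snap(n,f):
    im=r.snapshot(n); cv2.imwrite('pics/'+f,cv2.cvtColor(im,cv2.COLOR_RGB2BGR)); return im
E
python3 - <<'E'
from h import *
s=r.state(); print(s, r.grip_point_offset)
snap('scene','s1.png'); snap('side','d1.png'); snap('wrist','w1.png')
for n in('scene','side','wrist'): print(n,r.camera_params(n))
E
```

```text
{'clock': 0.0, 'qpos': array([-1.15111410e-01,  3.59534347e-01,  1.51140737e+00, -1.88422241e-05,
        1.27248302e+00, -1.15097998e-01]), 'joint_vel': array([ 2.57538031e-04, -1.67806486e-04,  1.17698559e-05,  5.69883483e-04,
        7.68616815e-04, -4.25284319e-04]), 'joint_efforts': array([-2.01257943e-03, -5.15376234e+01, -2.70722097e+01,  6.73234044e-02,
        3.48843460e-02, -1.61260368e-04]), 'tcp_pos': array([5.99324945e-01, 5.66244518e-05, 2.21801653e-01]), 'ee_rot': array([-1.67606981,  1.56896416,  3.03631131]), 'force': array([0.21142079, 0.05851059, 0.10134524]), 'torque': array([0.00962283, 0.01053382, 0.08733325]), 'width': 0.9968894220691544} 0.0187
scene {'fx': 473.451406127714, 'fy': 473.451406127714, 'cx': 317.7056506556314, 'cy': 241.77110340822682, 'k1': -0.028026621216003297, 'R': array([[ 9.42488340e-01, -3.34238972e-01, -1.98659412e-04],
       [-2.66814576e-01, -7.52006523e-01, -6.02740551e-01],
       [ 2.01309989e-01,  5.68128946e-01, -7.97937208e-01]]), 't': array([-0.53125199,  0.12933806,  1.12599601])}
side {'fx': 576.3886972133153, 'fy': 576.3886972133153, 'cx': 325.10529089798797, 'cy': 240.33287045286508, 'k1': -0.1638024199404962, 'R': array([[ 0.97610175, -0.21698999,  0.01186285],
       [-0.18685644, -0.86591549, -0.4639774 ],
       [ 0.11095068,  0.4506725 , -0.8857676 ]]), 't': array([-0.57256315,  0.06001544,  1.38929941])}
wrist {'fx': 343.79444638911326, 'fy': 343.79444638911326, 'cx': 316.2932717341311, 'cy': 244.24217654862662, 'k1': 0.00658671819031859, 'hand_eye': array([[ 9.87894647e-05, -2.83801461e-01,  9.58883059e-01,
        -1.62979505e-01],
       [ 9.99999967e-01,  2.54346057e-04, -2.77465313e-05,
        -1.18336846e-03],
       [-2.36013619e-04,  9.58883030e-01,  2.83801477e-01,
        -7.90073387e-02],
       [ 0.00000000e+00,  0.00000000e+00,  0.00000000e+00,
         1.00000000e+00]])}
```

View pics/s1.png

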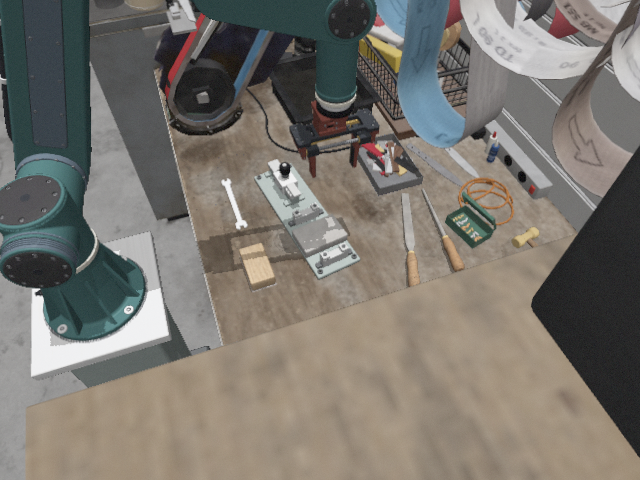

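View pics/d1.png

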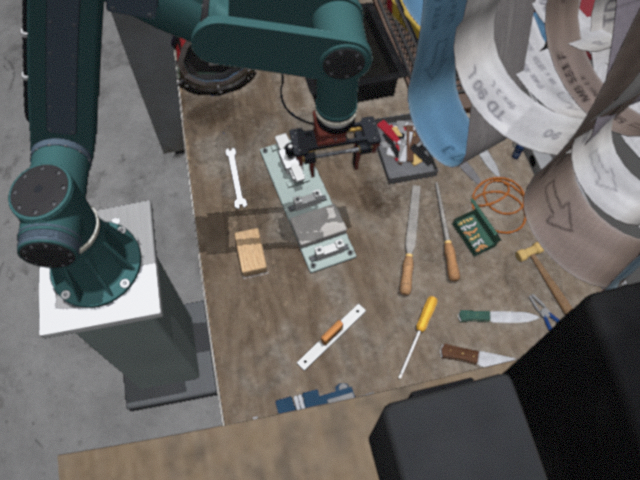

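View pics/w1.png

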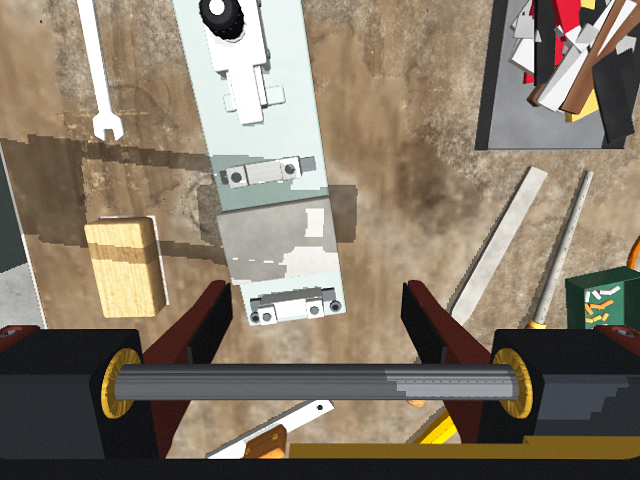

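Wrist view: knob at about (222,12), the fixture runs down to about (295,318), bar half hidden at about (270,430). Side view: bar runs from about (300,365) to (364,308), orange grip at about (332,330). I'll enlarge crops to pick points.

```bash
python3 - <<'E'
import cv2
d=cv2.imread('pics/d1.png')
cv2.imwrite('pics/d1a.png',cv2.resize(d[120:280,250:400],None,fx=3.7,fy=3.7,interpolation=cv2.INTER_CUBIC))
cv2.imwrite('pics/d1b.png',cv2.resize(d[295:385,280:390],None,fx=6,fy=6,interpolation=cv2.INTER_CUBIC))
w=cv2.imread('pics/w1.png')
cv2.imwrite('pics/w1a.png',cv2.resize(w[0:335,165:365],None,fx=1.79,fy=1.79,interpolation=cv2.INTER_CUBIC))
E
```

```text
(no output)
```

View pics/d1a.png

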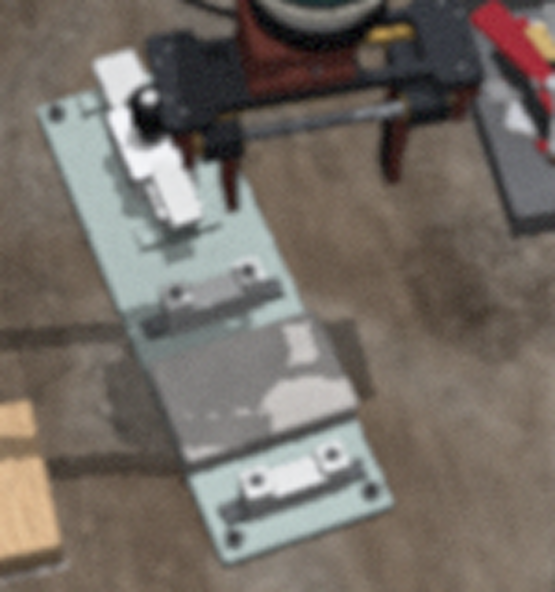

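View pics/d1b.png

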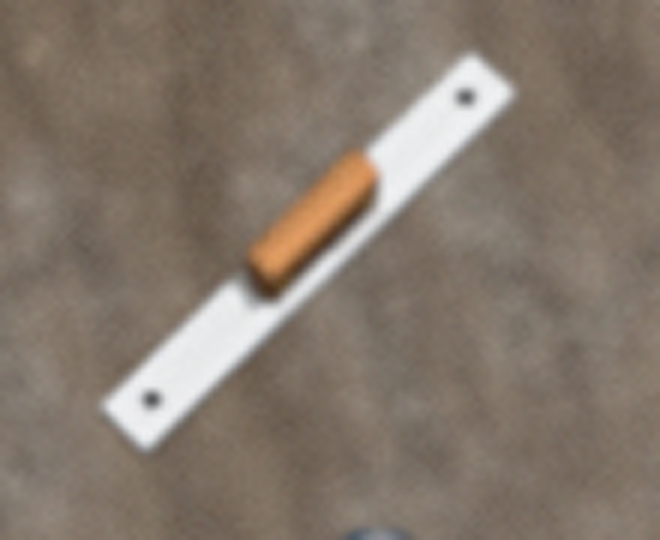

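View pics/w1a.png

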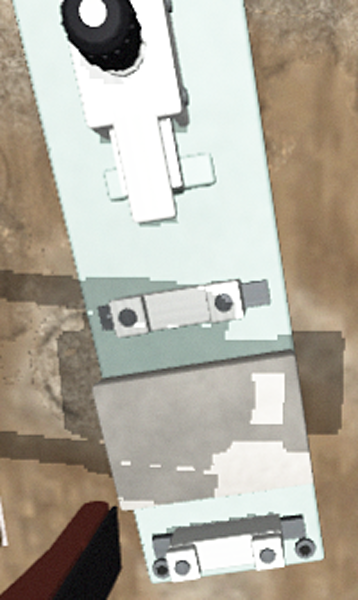

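```bash
cat >> h.py <<'E'
from scipy.spatial.transform import Rotation as Ro
def toolR(s): return Ro.from_euler('xyz',s['ee_rot']).as_matrix()
def rays(n,px,s=None):
    c=r.camera_params(n); px=np.atleast_2d(px).astype(float)
    K=np.array([[c['fx'],0,c['cx']],[0,c['fy'],c['cy']],[0,0,1]])
    u=cv2.undistortPoints(px[:,None],K,np.array([c['k1'],0,0,0,0.]))[:,0]
    d=np.c_[u,np.ones(len(u))]
    if n=='wrist':
        H=c['hand_eye']; R=toolR(s)
        return R@H[:3,3]+s['tcp_pos'], d@(R@H[:3,:3]).T
    return -c['R'].T@c['t'], d@c['R']
def onz(n,px,z,s=None):
    o,d=rays(n,px,s); return o+d*((z-o[2])/d[:,2])[:,None]
E
python3 - <<'E'
from h import *
np.set_printoptions(precision=4,suppress=True)
s=r.state(); print(toolR(s))
b=np.array([(472,52),(516,92),(148,452),(102,405)])/6+[280,295]
P=onz('side',b,.01); print('bar',P,P.mean(0)); 
e=(P[0]+P[1]-P[2]-P[3])/2; print('len',np.linalg.norm(e),'yaw',np.arctan2(e[1],e[0]), np.linalg.norm(P[0]-P[1]))
# fixture side
f=np.array([(38,105),(228,563),(395,503)])/3.7+[250,120]
F=onz('side',f,.012); print('fix corners',F); 
y=F[0]-F[1]; print(np.linalg.norm(y),np.linalg.norm(F[2]-F[1]),'center',(F[0]+F[2])/2,'yaw',np.arctan2(-y[0],y[1]))
# wrist supports: top corners of cheek z=.05: notch edges
w=np.array([(145,295),(210,287),(197,545),(253,540)])/1.79+[165,0]
print('notch edges z50?',onz('wrist',w,.05,s))
w=np.array([(102,323),(241,302),(165,572),(285,552),(103,385),(292,353)])/1.79+[165,0]
print(onz('wrist',w,.05,s)[:4])
w=np.array([(152,582),(324,560),(20,0),(240,0),(293,338)])/1.79+[165,0]
print('plate',onz('wrist',w,.012,s))
w=np.array([[90,20]])/1.79+[165,0]; print('knob',onz('wrist',w,.106,s))
E
```

```text
[[-0.0014  1.     -0.    ]
 [ 0.0002 -0.     -1.    ]
 [-1.     -0.0014 -0.0002]]
bar [[ 0.6135 -0.239   0.01  ]
 [ 0.6262 -0.2588  0.01  ]
 [ 0.4584 -0.3675  0.01  ]
 [ 0.4453 -0.3464  0.01  ]] [ 0.5358 -0.3029  0.01  ]
len 0.1997430312641447 yaw 0.5716253476843353 0.023466208486533927
fix corners [[ 0.4629  0.2489  0.012 ]
 [ 0.5229 -0.1377  0.012 ]
 [ 0.6387 -0.1186  0.012 ]]
0.3912174349297157 0.11733701232831661 center [0.5508 0.0651 0.012 ] yaw 0.15384117489486976
notch edges z50? [[ 0.5312  0.0587  0.05  ]
 [ 0.5658  0.0628  0.05  ]
 [ 0.5539 -0.0874  0.05  ]
 [ 0.5874 -0.0841  0.05  ]]
[[ 0.5072  0.0439  0.05  ]
 [ 0.5821  0.0551  0.05  ]
 [ 0.5338 -0.1054  0.05  ]
 [ 0.6066 -0.092   0.05  ]]
plate [[ 0.5173 -0.1339  0.012 ]
 [ 0.6337 -0.1173  0.012 ]
 [ 0.4673  0.206   0.012 ]
 [ 0.5819  0.2062  0.012 ]
 [ 0.6113  0.0311  0.012 ]]
knob [[0.5271 0.1674 0.106 ]]
```

The side and wrist views agree to about 4 mm. Bar centre is about (0.536,-0.303) with its long axis at 32.7°. Fixture yaw is about 8.8°. Moving over the bar.

drive_tool(
  moves=[
    [[0,-12,60,0,0,0],[0,-13,60,0,0,0],[0,-13,61,0,0,0],[0,-13,61,0,0,0],[0,-13,61,0,0,0]],
  ],
  hand=100,
)

```text
clock: 0.78
tcp_pos: [0.5352, -0.3048, 0.2224]
ee_rot: [-2.542, 1.571, 2.171]
force: [1.1, 0.4, -0.6]
width: 1.001
```

drive_tool(
  moves=[
    [[0,0,0,10.5,0,0],[0,0,0,10.5,0,0],[0,0,0,10.5,0,0],[0,0,0,10.5,0,0],[0,0,0,10.5,0,0]],
  ],
)

```text
clock: 1.4
tcp_pos: [0.5357, -0.3029, 0.2222]
ee_rot: [-1.199, 1.57, 2.591]
force: [-0.1, -0.7, 0.3]
width: 0.996
```

drive_tool(
  moves=[
    [[0,0,0,4.7,0,0],[0,0,0,0,0,0],[0,0,0,0,0,0]],
  ],
)

```text
clock: 1.78
tcp_pos: [0.5359, -0.3029, 0.2225]
ee_rot: [-0.991, 1.57, 2.725]
force: [0.4, 0.1, 0.1]
width: 1.0
```

```bash
python3 - <<'E'
from h import *
s=r.state(); print(s['tcp_pos'],toolR(s),s['force'],s['qpos'])
snap('wrist','w2.png')
snap('side','d2.png')
E
```

```text
[ 0.53585247 -0.30292747  0.22245927] [[-4.28014484e-04  5.43138735e-01 -8.39642859e-01]
 [ 1.89449950e-04 -8.39642877e-01 -5.43138844e-01]
 [-9.99999890e-01 -3.91541590e-04  2.56481706e-04]] [0.41071769 0.06949427 0.05874035] [-6.26634661e-01  3.81420840e-01  1.47514845e+00 -1.01651099e-04
  1.28548116e+00  3.70019411e-01]
```

View pics/w2.png

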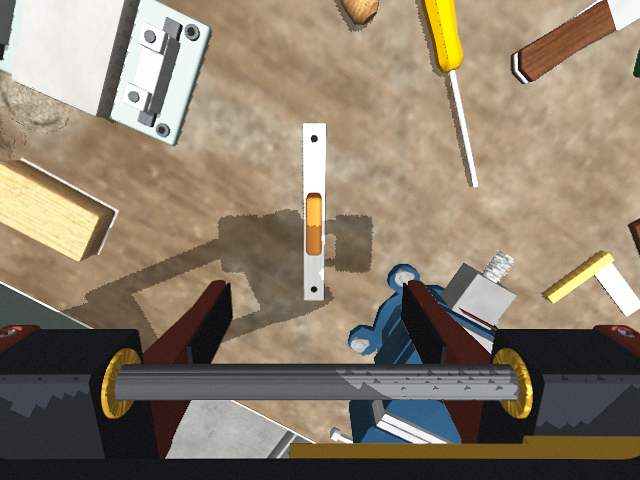

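View pics/d2.png

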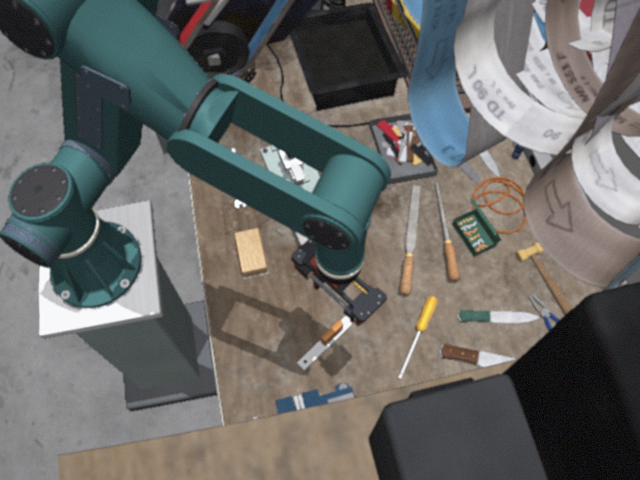

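Wrist view: bar stands vertical in the picture, (314,124) to (314,300), parallel to the fingers, with the grip at (314,224). A blue vise lies at lower right, around (400,360).

```bash
python3 - <<'E'
from h import *
s=r.state(); R=toolR(s)
im=cv2.cvtColor(cv2.imread('pics/w2.png'),cv2.COLOR_BGR2HSV)
m=((im[...,2]>150)&(im[...,1]<45)).astype(np.uint8); m[:110]=0;m[310:]=0;m[:,:295]=0;m[:,335:]=0
for y in (130,150,170,185,265,285,295):
    x=np.where(m[y])[0]; print(y,x.min(),x.max())
P=onz('wrist',[(303.5,124),(325.5,124),(303.5,300.5),(325.5,300.5)],.01,s)
print(P,P.mean(0)); print('in tool mm',1e3*(P-s['tcp_pos'])@R)
o=((im[...,0]>5)&(im[...,0]<22)&(im[...,1]>120)).astype(np.uint8); o[:180]=0;o[270:]=0;o[:,:295]=0;o[:,335:]=0
ys,xs=np.where(o); print(xs.min(),xs.max(),ys.min(),ys.max())
G=onz('wrist',[(xs.min(),ys.min()),(xs.max()+1,ys.min())],.052,s); print('grip',1e3*(G-s['tcp_pos'])@R)
# vise near points assumed z .05
V=onz('wrist',[(403,268),(365,345),(500,255),(485,300)],.05,s); print('vise tool',1e3*(V-s['tcp_pos'])@R)
E
```

```text
130 302 325
150 302 325
170 303 325
185 303 325
265 304 323
285 304 323
295 304 323
[[ 0.60821096 -0.23858518  0.01      ]
 [ 0.62052747 -0.25764339  0.01      ]
 [ 0.43942739 -0.34514136  0.01      ]
 [ 0.45372655 -0.36725547  0.01      ]] [ 0.53047309 -0.30215635  0.01      ]
in tool mm [[212.52075434 -14.77554409 -95.68685077]
 [212.51482974   7.91611508 -95.69213178]
 [212.55250174 -16.84685045 103.90728679]
 [212.54562503   9.4875359  103.89465349]]
306 321 193 254
grip [[170.53008783 -11.52573645 -30.55239729]
 [170.52604036   3.97552095 -30.55741269]]
vise tool [[172.51617909  88.50832117  47.51304023]
 [172.53979681  52.73068816 138.83206684]
 [172.48829368 186.78013342  33.24361666]
 [172.4983652  178.47520704  83.79333889]]
```

```bash
python3 - <<'E'
from h import *
s=r.state(); R=toolR(s)
for z in (.0,.05,.1,.15):
    V=onz('side',[(352,385),(315,388),(280,396)],z); print(z,(1e3*(V-s['tcp_pos'])@R)[:,1:].round())
    V=onz('wrist',[(403,266),(365,325)],z,s); print('  w',(1e3*(V-s['tcp_pos'])@R)[:,1:].round())
d=cv2.imread('pics/d1.png'); cv2.imwrite('pics/d1c.png',cv2.resize(d[360:440,250:400],None,fx=5,fy=5,interpolation=cv2.INTER_CUBIC))
E
```

```text
0.0 [[108.  48.]
 [ 55. 110.]
 [ 13. 177.]]
  w [[102.  64.]
 [ 60. 142.]]
0.05 [[115.  59.]
 [ 63. 119.]
 [ 23. 183.]]
  w [[ 88.  45.]
 [ 52. 114.]]
0.1 [[121.  69.]
 [ 72. 127.]
 [ 33. 188.]]
  w [[75. 27.]
 [44. 85.]]
0.15 [[127.  80.]
 [ 80. 135.]
 [ 43. 194.]]
  w [[62.  9.]
 [36. 57.]]
```

View pics/d1c.png

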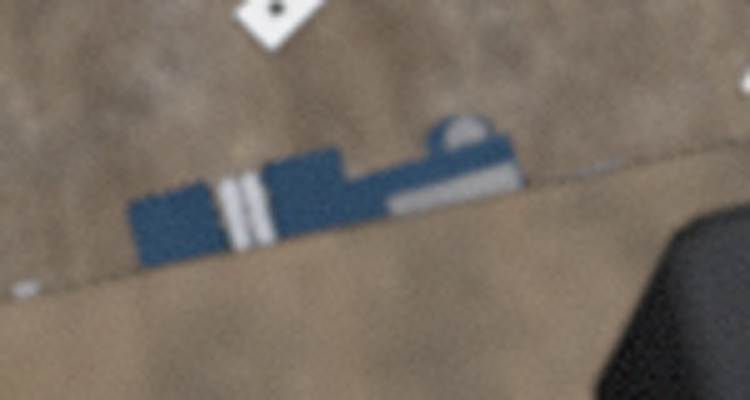

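The blue vise's near parts are low, and the rest is more than 100 mm away. Descending onto the grip.

drive_tool(
  moves=[
    [[50,-3.5,2,0,0,0],[50,0,0,0,0,0],[50,0,0,0,0,0],[34,0,0,0,0,0],[0,0,0,0,0,0]],
  ],
)

```text
clock: 2.5
tcp_pos: [0.5304, -0.2997, 0.0361]
ee_rot: [-1.185, 1.565, 2.53]
force: [-1.1, -0.2, 0.3]
width: 0.999
```

```bash
python3 - <<'E'
from h import *
s=r.state(); print(s['tcp_pos'],s['force'])
snap('wrist','w3.png')
E
```

```text
[ 0.53035731 -0.29972391  0.03610488] [-1.08365462 -0.2356916   0.30271614]
```

View pics/w3.png

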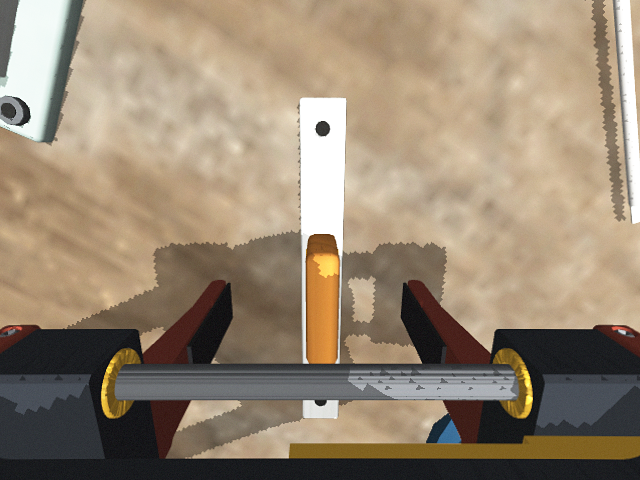

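```bash
python3 - <<'E'
from h import *
s=r.state(); R=toolR(s)
P=onz('wrist',[(300,98),(345.5,98),(304,418),(337.5,418)],.01,s); print((1e3*(P-s['tcp_pos'])@R)[:,1:]);e=P[0]+P[1]-P[2]-P[3]; print(P.mean(0),np.degrees(np.arctan2(e[1],e[0])))
G=onz('wrist',[(306,253),(339,253)],.052,s);print((1e3*(G-s['tcp_pos'])@R)[:,1:]); print(R)
E
```

```text
[[ -9.90567811 -99.38112491]
 [ 13.47191633 -99.37798095]
 [ -9.85095717 102.37780772]
 [ 12.94242067 102.31861194]]
[ 0.53143339 -0.30291985  0.01      ] 32.75653332583909
[[ -6.19275536 -29.26534298]
 [  8.83419145 -29.28065004]]
[[-1.89219882e-03  5.42058410e-01 -8.40338681e-01]
 [ 1.30811357e-03 -8.40338125e-01 -5.42060997e-01]
 [-9.99997354e-01 -2.12494561e-03  8.81012848e-04]]
```

drive_tool(
  moves=[
    [[18,1.5,1.5,0,0,0],[0,0,0,0,0,0],[0,0,0,0,0,0]],
  ],
)

```text
clock: 2.92
tcp_pos: [0.5323, -0.3035, 0.0213]
ee_rot: [1.881, 1.57, -0.688]
force: [0.2, -0.1, 0.3]
width: 0.997
```

drive_tool(
  moves=[
    [[0,0,0,0,0,0],[0,0,0,0,0,0],[0,0,0,0,0,0],[0,0,0,0,0,0],[0,0,0,0,0,0]],
  ],
  hand=0,
  grip_force=40,
)

```text
clock: 3.55
tcp_pos: [0.5319, -0.3032, 0.0206]
ee_rot: [-0.695, 1.571, 3.019]
force: [0.5, 0.6, 0.2]
width: 0.474
```

drive_tool(
  moves=[
    [[0,0,0,0,0,0],[0,0,0,0,0,0],[0,0,0,0,0,0],[-20,0,0,0,0,0],[-40,0,0,0,0,0]],
  ],
)

```text
clock: 4.18
tcp_pos: [0.5298, -0.3017, 0.0787]
ee_rot: [-1.189, 1.564, 2.525]
force: [1.0, -1.0, -4.9]
width: 0.18
```

drive_tool(
  moves=[
    [[-50,0,0,0,0,0],[-20,0,0,0,0,0],[0,0,0,0,0,0],[0,0,0,0,0,0],[0,0,0,0,0,0]],
  ],
)

```text
clock: 4.8
tcp_pos: [0.5308, -0.3024, 0.1487]
ee_rot: [-1.19, 1.567, 2.524]
force: [0.0, 0.2, -4.6]
width: 0.18
```

```bash
python3 - <<'E'
from h import *
s=r.state(); print(s['tcp_pos'],s['force'],s['torque'],toolR(s),s['width']*88)
snap('wrist','w4.png')
E
```

```text
[ 0.53077487 -0.30238411  0.14868095] [ 0.03963544  0.22190923 -4.61152524] [ 0.03429105  0.0241789  -0.02648729] [[-0.00300061  0.54167247 -0.84058428]
 [ 0.00213257 -0.84058269 -0.54167906]
 [-0.99999322 -0.00341797  0.00136711]] 15.86442827084096
```

View pics/w4.png

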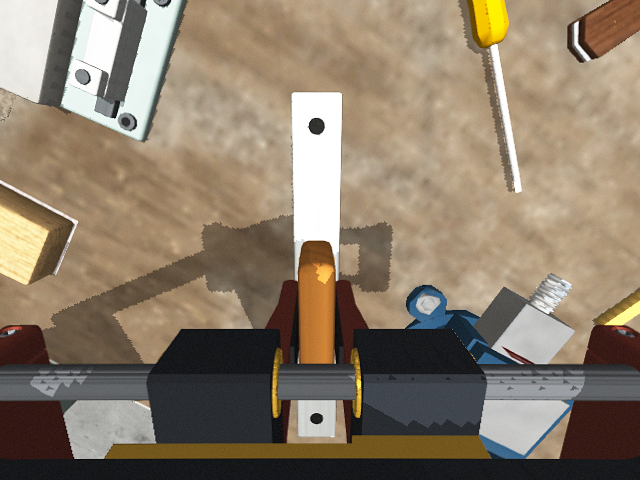

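The bar is held (15.9 mm between the pads, 4.6 N weight) and is parallel to the tool. Turning it to the fixture's heading and carrying it over.

drive_tool(
  moves=[
    [[0,0,0,-10.5,0,0],[0,0,0,-10.5,0,0],[0,0,0,-10.5,0,0],[0,0,0,-10.5,0,0],[0,0,0,-10.5,0,0]],
  ],
)

```text
clock: 5.48
tcp_pos: [0.5315, -0.3029, 0.1496]
ee_rot: [-2.098, 1.569, 2.538]
force: [-0.2, -0.6, -4.5]
width: 0.182
```

drive_tool(
  moves=[
    [[0,0,0,-10.5,0,0],[0,0,0,-3.2,0,0],[0,15,-50,0,0,0],[0,15,-50,0,0,0],[0,15,-50,0,0,0]],
  ],
)

```text
clock: 6.1
tcp_pos: [0.5526, -0.1465, 0.1497]
ee_rot: [-2.185, 1.569, 2.684]
force: [-0.1, 0.7, -4.7]
width: 0.181
```

drive_tool(
  moves=[
    [[0,15,-50,0,0,0],[0,10,-50,0,0,0],[0,4,-22,0,0,0],[0,0,0,0,0,0],[0,0,0,0,0,0]],
  ],
)

```text
clock: 6.72
tcp_pos: [0.5624, -0.0236, 0.1502]
ee_rot: [-1.196, 1.57, -2.61]
force: [0.4, 1.0, -4.0]
width: 0.175
```

```bash
python3 - <<'E'
from h import *
s=r.state(); print(s['tcp_pos'],s['force'],toolR(s),s['width']*88)
snap('wrist','w5.png'); snap('side','d5.png');snap('scene','s5.png')
d=cv2.imread('pics/d5.png'); cv2.imwrite('pics/d5a.png',cv2.resize(d[120:290,240:400],None,fx=3.5,fy=3.5,interpolation=cv2.INTER_CUBIC))
d=cv2.imread('pics/s5.png'); cv2.imwrite('pics/s5a.png',cv2.resize(d[140:290,230:390],None,fx=4,fy=4,interpolation=cv2.INTER_CUBIC))
E
```

```text
[ 0.5623677  -0.02355305  0.15016863] [ 0.41122353  0.96001806 -4.02471344] [[-7.64464529e-04  9.87657428e-01  1.56627649e-01]
 [-4.49828203e-04  1.56627339e-01 -9.87657671e-01]
 [-9.99999607e-01 -8.25484790e-04  3.24540121e-04]] 15.41071315035046
```

View pics/w5.png

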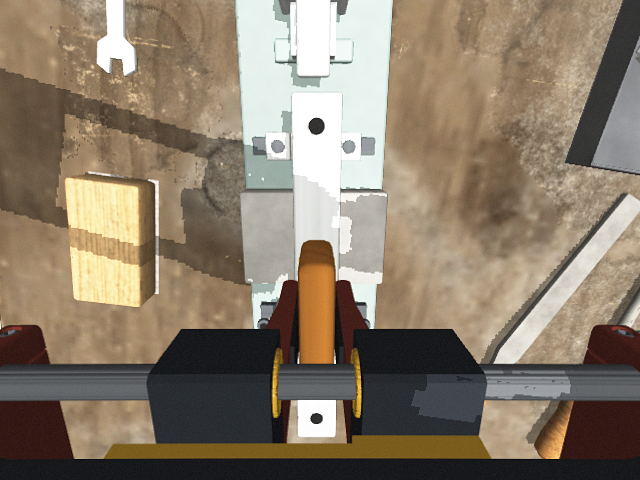

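View pics/d5a.png

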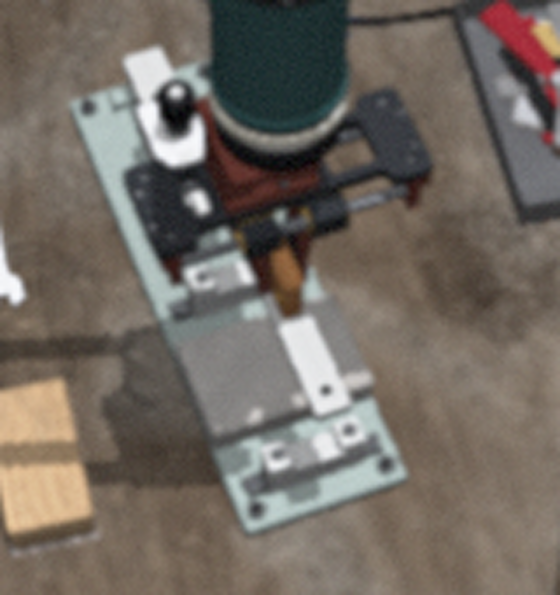

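View pics/s5a.png

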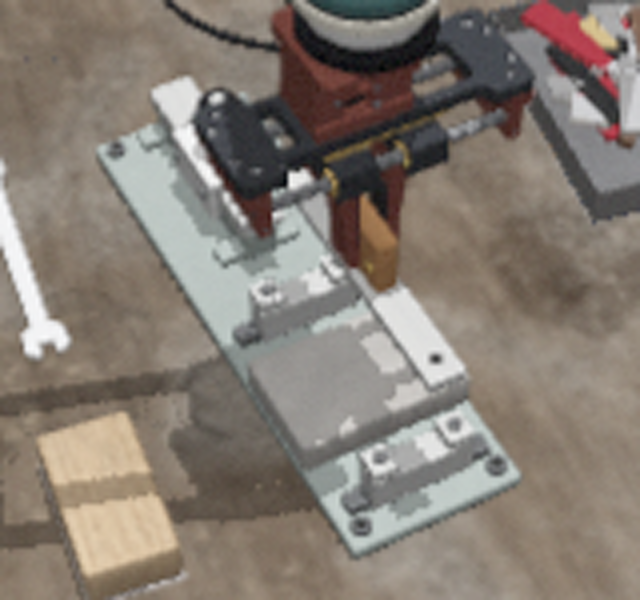

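```bash
python3 - <<'E'
from h import *
w=cv2.imread('pics/w5.png'); 
cv2.imwrite('pics/w5a.png',cv2.resize(w[0:330,225:405],None,fx=1.8*2.4/2.4*1.0,fy=1.8,interpolation=cv2.INTER_CUBIC))
cv2.imwrite('pics/w5b.png',cv2.resize(w[60:200,230:400],None,fx=4,fy=4,interpolation=cv2.INTER_CUBIC))
cv2.imwrite('pics/w5c.png',cv2.resize(w[230:340,230:400],None,fx=4,fy=4,interpolation=cv2.INTER_CUBIC))
E
```

```text
(no output)
```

View pics/w5b.png

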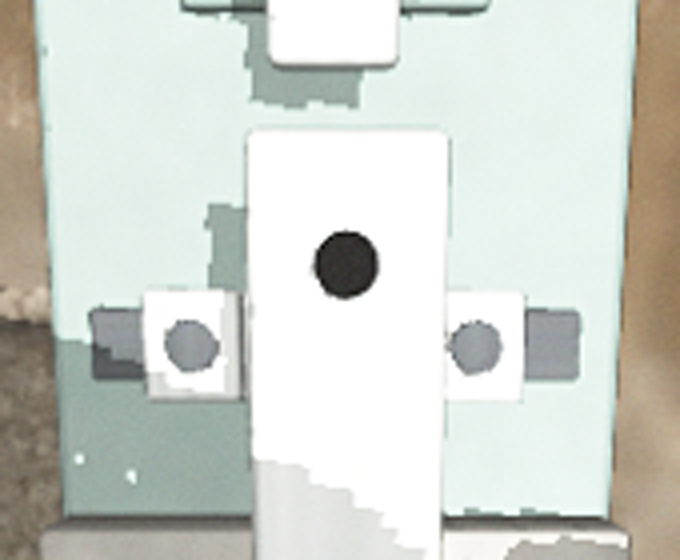

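View pics/w5c.png

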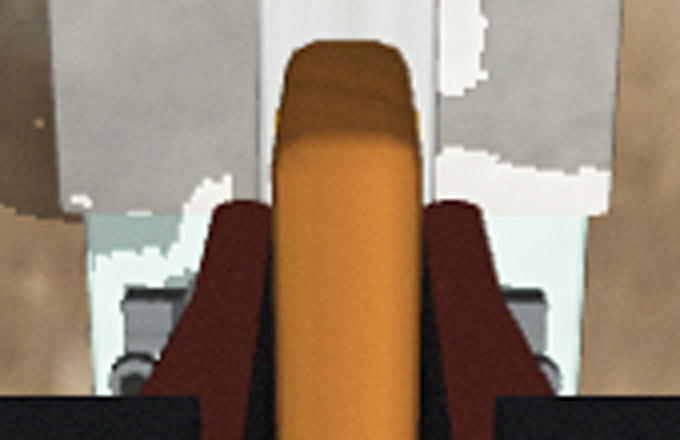

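```bash
python3 - <<'E'
from h import *
np.set_printoptions(precision=2,suppress=True)
s=r.state(); R=toolR(s)
def T(p,off,z): 
    P=onz('wrist',np.array(p)/4+off,z,s); return (1e3*(P-s['tcp_pos'])@R)[:,1:]
o1=[230,60];o2=[230,230]
print('A',T([(145,291),(523,291),(145,400),(523,400)],o1,.05))
print('keeper',T([(269,66),(398,66)],o1,.062))
zb=s['tcp_pos'][2]-.0106
print('bar',T([(248,130),(447,130),(320,264-26),(345,264)],o1,zb), T([(0,0),(0,0)],o1,zb)[:0])
print('bar near',T([(265,150),(432,150)],o2,zb))
print('plate',T([(40,100),(633,100),(65,500),(608,500)],o1,.012),T([(90,230),(587,230),(95,380),(580,380)],o2,.012))
print('Bflange',T([(125,290),(547,290)],o2,.02),'Aflange',T([(92,345),(580,345)],o1,.02))
print('block',T([(42,530),(628,530)],o1,.037),T([(65,210),(607,212)],o2,.037))
E
```

```text
A [[-37.49 -85.92]
 [ 31.35 -85.94]
 [-38.29 -66.63]
 [ 32.08 -66.65]]
keeper [[ -13.71 -121.18]
 [   7.75 -121.19]]
bar [[ -12.33 -101.41]
 [  10.81 -101.42]
 [  -4.02  -89.61]
 [  -1.05  -86.69]] []
bar near [[-11.78 -14.77]
 [ 10.65 -14.78]]
plate [[ -62.3  -123.29]
 [  56.72 -123.32]
 [ -61.93  -43.68]
 [  56.11  -43.72]] [[-61.57  52.88]
 [ 56.39  52.83]
 [-62.42  92.77]
 [ 56.66  92.71]]
Bflange [[-52.56  64.6 ]
 [ 46.26  64.55]] Aflange [[-52.95 -76.15]
 [ 47.12 -76.18]]
block [[-61.84 -40.65]
 [ 55.71 -40.69]] [[-61.72  37.24]
 [ 55.75  37.66]]
```

```bash
python3 - <<'E'
from h import *
s=r.state(); R=toolR(s)
w=cv2.imread('pics/w5.png'); print(w[425:448,316].tolist()[::2])
zb=s['tcp_pos'][2]-.0106
for z in(zb,):
  P=onz('wrist',[(298,437),(336,437),(317,418),(316.5,126)],z,s);print((1e3*(P-s['tcp_pos'])@R)[:,1:])
E
```

```text
[[255, 255, 255], [253, 253, 253], [253, 253, 253], [253, 253, 253], [253, 253, 253], [255, 255, 255], [163, 181, 196], [146, 172, 191], [149, 171, 190], [78, 124, 152], [31, 95, 126], [27, 91, 125]]
[[-12.50346704  98.80786291]
 [ 11.42834548  98.79141787]
 [ -0.54897507  84.18224583]
 [ -0.92729044 -86.69456931]]
```

The bar is parallel to the fixture and its y position matches. It only needs a shift of about -2.2 mm in tool y, then lowering.

drive_tool(
  moves=[
    [[0,-2.2,0,0,0,0],[30,0,0,0,0,0],[30,0,0,0,0,0],[16,0,0,0,0,0],[0,0,0,0,0,0]],
  ],
)

```text
clock: 7.5
tcp_pos: [0.5594, -0.0235, 0.0737]
ee_rot: [-1.875, 1.568, 2.994]
force: [-0.5, -0.4, -4.3]
width: 0.181
```

drive_tool(
  moves=[
    [[0,0,0,0,0,0],[4,0,0,0,0,0],[4,0,0,0,0,0],[0,0,0,0,0,0],[0,0,0,0,0,0]],
  ],
)

```text
clock: 8.12
tcp_pos: [0.5603, -0.0233, 0.0667]
ee_rot: [-1.912, 1.571, 2.957]
force: [0.8, 0.4, -4.9]
width: 0.181
```

```bash
python3 - <<'E'
from h import *
s=r.state(); print(s['tcp_pos'],s['force'],toolR(s)[:,1],s['width']*88)
snap('wrist','w6.png'); snap('side','d6.png')
d=cv2.imread('pics/d6.png'); cv2.imwrite('pics/d6a.png',cv2.resize(d[120:290,240:400],None,fx=3.5,fy=3.5,interpolation=cv2.INTER_CUBIC))
E
```

```text
[ 0.56032877 -0.02331716  0.06667549] [ 0.78423441  0.40418367 -4.8582402 ] [ 9.87679315e-01  1.56491435e-01 -3.80607360e-05] 15.9476371459912
```

View pics/w6.png

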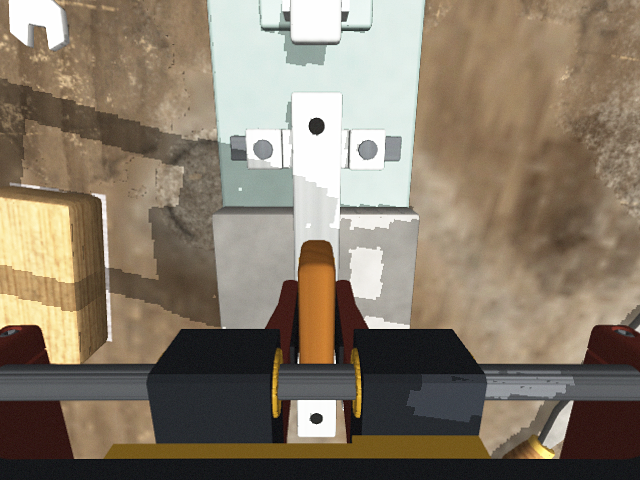

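View pics/d6a.png

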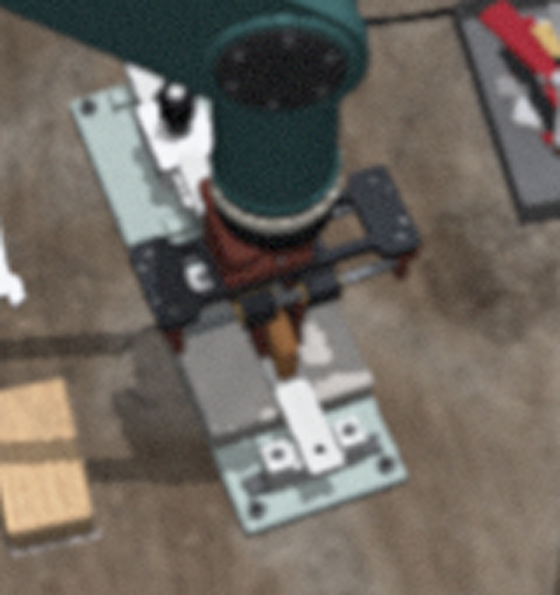

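Wrist view: the bar (columns 292–342) sits between the cheek bolts (263 and 368), within 1 mm of centre. Lowering to contact.

drive_tool(
  moves=[
    [[4,-0.5,0,0,0,0],[0,0,0,0,0,0],[2,0,0,0,0,0],[0,0,0,0,0,0],[0,0,0,0,0,0]],
  ],
)

```text
clock: 8.85
tcp_pos: [0.5598, -0.0234, 0.0606]
ee_rot: [-1.858, 1.571, 3.012]
force: [-0.6, -1.0, -4.9]
width: 0.179
```

drive_tool(
  moves=[
    [[0.5,0,0,0,0,0],[0.5,0,0,0,0,0],[0,0,0,0,0,0],[0,0,0,0,0,0]],
  ],
)

```text
clock: 9.35
tcp_pos: [0.5597, -0.0234, 0.0605]
ee_rot: [0.742, 1.571, -0.672]
force: [-2.8, 1.5, 5.3]
width: 0.181
```

Contact felt: the vertical force went from -4.9 to +5.3 N. Releasing and rising.

drive_tool(
  moves=[
    [[-0.5,0,0,0,0,0],[0,0,0,0,0,0],[0,0,0,0,0,0],[0,0,0,0,0,0],[0,0,0,0,0,0]],
  ],
  hand=100,
)

```text
clock: 9.98
tcp_pos: [0.5598, -0.0234, 0.06]
ee_rot: [-1.779, 1.571, 3.09]
force: [-0.2, -0.8, 0.2]
width: 0.707
```

drive_tool(
  moves=[
    [[0,0,0,0,0,0],[-30,0,0,0,0,0],[-50,0,0,0,0,0],[-50,0,0,0,0,0],[0,0,0,0,0,0]],
  ],
)

```text
clock: 10.6
tcp_pos: [0.563, -0.0239, 0.1944]
ee_rot: [1.252, 1.562, -0.162]
force: [0.3, -0.3, 0.2]
width: 1.004
```

drive_tool(
  moves=[
    [[0,0,-20,0,0,0],[0,0,0,0,0,0],[0,0,0,0,0,0]],
  ],
)

```text
clock: 10.98
tcp_pos: [0.5557, -0.0031, 0.1888]
ee_rot: [-1.786, 1.568, 3.084]
force: [-0.3, 0.1, 0.2]
width: 0.998
```

```bash
python3 - <<'E'
from h import *
s=r.state(); print(s['tcp_pos'],s['force'],toolR(s)[:,1],s['width']*88)
snap('wrist','w7.png')
E
```

```text
[ 0.55569855 -0.00310491  0.18878218] [-0.28138906  0.14991779  0.19485859] [ 0.98751843  0.15748125 -0.00264814] 87.83695926630499
```

View pics/w7.png

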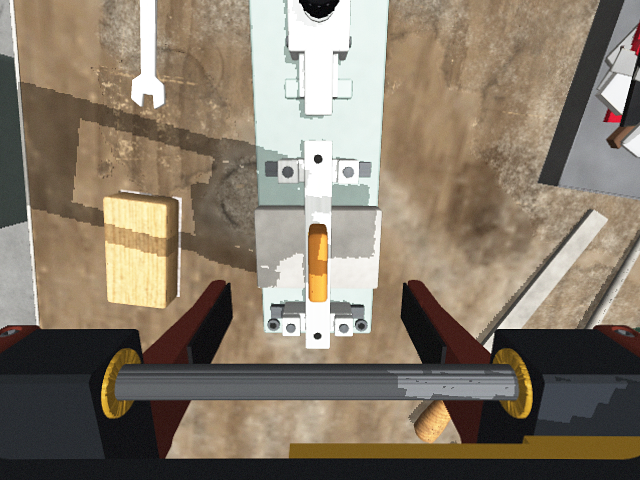

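Bar laid: ends at rows 141 and 348, between the bolts (288/348) and (290/344), square to the fixture. Measuring it, and the knob's position.

```bash
python3 - <<'E'
from h import *
np.set_printoptions(precision=2,suppress=True)
s=r.state(); R=toolR(s)
w=cv2.imread('pics/w7.png')
cv2.imwrite('pics/w7a.png',cv2.resize(w[0:200,245:395],None,fx=3,fy=3,interpolation=cv2.INTER_CUBIC))
cv2.imwrite('pics/w7b.png',cv2.resize(w[280:360,255:385],None,fx=5,fy=5,interpolation=cv2.INTER_CUBIC))
def T(p,z): 
    P=onz('wrist',p,z,s); return (1e3*(P-s['tcp_pos'])@R)[:,1:]
print(T([(305,141),(330.5,141),(306,348),(330,348)],.05))
print(T([(288,172),(348,172),(290.5,328),(344.5,328)],.05))
E
```

```text
[[-10.53 -80.33]
 [ 10.91 -80.34]
 [-11.33 118.96]
 [ 12.79 118.92]]
[[-25.42 -54.75]
 [ 26.31 -54.77]
 [-26.44  96.41]
 [ 26.84  96.33]]
```

View pics/w7a.png

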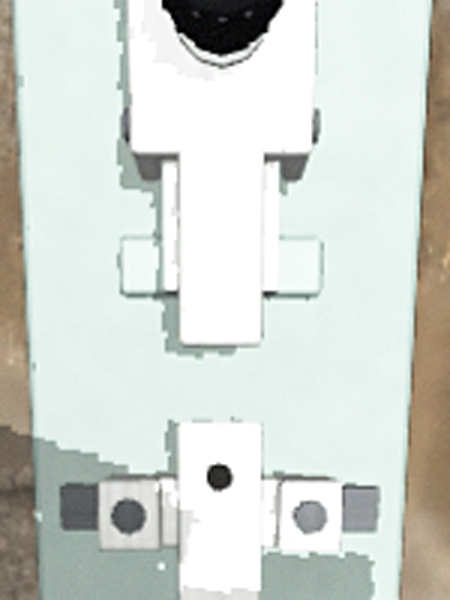

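View pics/w7b.png

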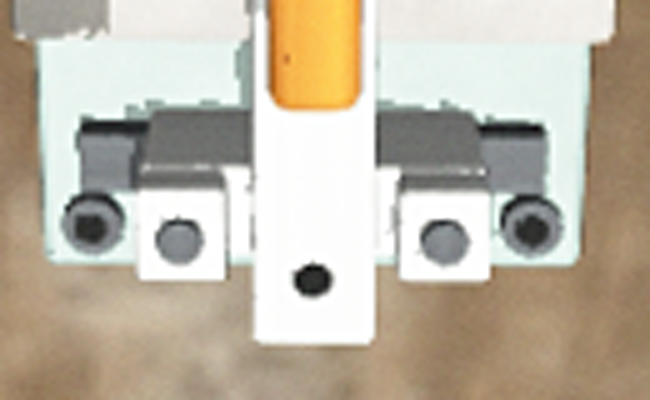

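drive_tool(
  moves=[
    [[0,0,-45,0,0,0],[0,0,-45,0,0,0],[0,0,0,0,0,0],[0,0,0,0,0,0]],
  ],
)

```text
clock: 11.52
tcp_pos: [0.5427, 0.0848, 0.1898]
ee_rot: [-0.84, 1.57, -2.253]
force: [0.1, -0.5, 0.0]
width: 0.999
```

```bash
python3 - <<'E'
from h import *
s=r.state(); print(s['tcp_pos'],s['force'],toolR(s)); 
snap('wrist','w8.png')
E
```

```text
[0.54265159 0.08480235 0.18977161] [ 0.12943081 -0.46004647  0.02124396] [[-5.34253915e-04  9.87581446e-01  1.57106977e-01]
 [-6.57629922e-04  1.57106619e-01 -9.87581428e-01]
 [-9.99999641e-01 -6.30937494e-04  5.65528283e-04]]
```

View pics/w8.png

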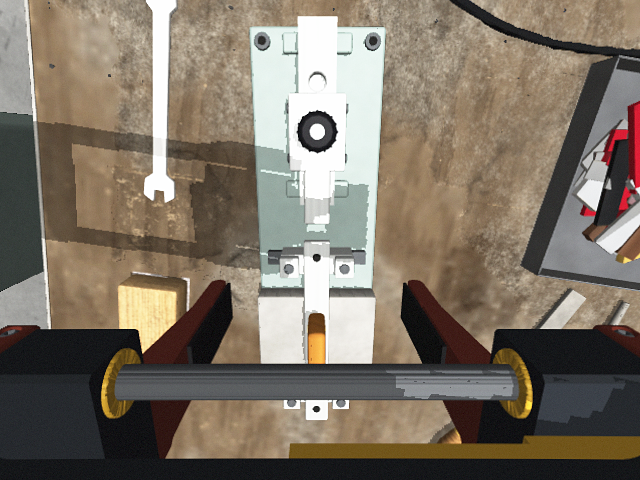

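Wrist view: knob centre at (317,131), on the fixture's centre line. The rear hole shows at (317,80).

```bash
python3 - <<'E'
from h import *
s=r.state(); R=toolR(s)
def T(p,z): 
    P=onz('wrist',p,z,s); return (1e3*(P-s['tcp_pos'])@R)[:,1:]
print('knob',T([(317,131),(297,131),(337.5,131)],.106),T([(317,131)],.1))
print('hole',T([(317,80)],.05),'keeper',T([(306,223),(329,223)],.062),'bolts',T([(288.5,268),(344.5,268)],.05))
print('box',T([(570,150),(523,270),(612,58)],.05))
E
```

```text
knob [[ -0.54719422 -86.64518333]
 [-14.18173289 -86.64067537]
 [ 13.42729432 -86.64642182]] [[ -0.53586833 -86.8266843 ]]
hole [[  -0.47380114 -127.21980678]] keeper [[ -9.93193559 -12.29248121]
 [  9.99453283 -12.2995824 ]] bolts [[-27.07013198  33.70224808]
 [ 25.44775771  33.67932273]]
box [[ 213.64123314  -72.80533071]
 [ 192.66385899   35.54651765]
 [ 231.57820201 -142.45451505]]
```

drive_tool(
  moves=[
    [[0,-0.5,-43,0,0,0],[0,0,-43.5,0,0,0],[30,0,0,0,0,0],[40,0,0,0,0,0],[0,0,0,0,0,0]],
  ],
)

```text
clock: 12.2
tcp_pos: [0.5264, 0.1691, 0.1177]
ee_rot: [-1.5, 1.564, -2.915]
force: [-0.3, -0.2, 0.8]
width: 1.001
```

drive_tool(
  moves=[
    [[25,0,0,0,0,0],[20,0,0,0,0,0],[0,0,0,0,0,0],[0,0,0,0,0,0]],
  ],
)

```text
clock: 12.7
tcp_pos: [0.5299, 0.1703, 0.0766]
ee_rot: [1.596, 1.569, 0.182]
force: [-0.4, 0.2, 0.2]
width: 1.003
```

```bash
python3 - <<'E'
from h import *
s=r.state(); print(s['tcp_pos'],s['force'],toolR(s)); 
snap('wrist','w9.png');snap('side','d9.png')
d=cv2.imread('pics/d9.png'); cv2.imwrite('pics/d9a.png',cv2.resize(d[120:290,240:400],None,fx=3.5,fy=3.5,interpolation=cv2.INTER_CUBIC))
E
```

```text
[0.52986724 0.17034609 0.07657895] [-0.42617669  0.24965868  0.19533928] [[ 1.90379153e-03  9.87793934e-01  1.55754675e-01]
 [ 3.49893751e-04  1.55754290e-01 -9.87795768e-01]
 [-9.99998127e-01  1.93505481e-03 -4.90992271e-05]]
```

View pics/w9.png

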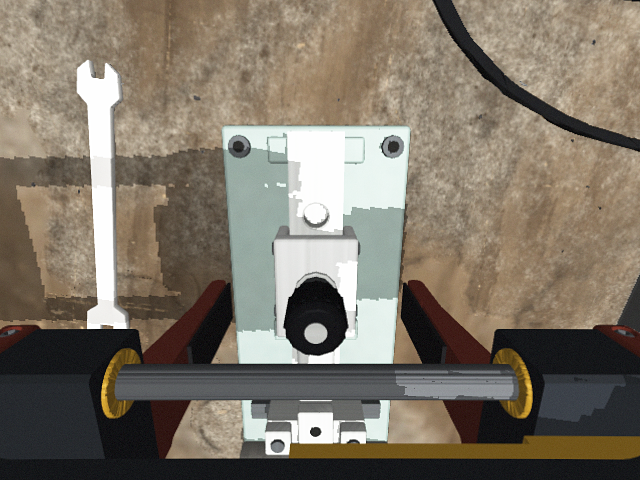

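View pics/d9a.png

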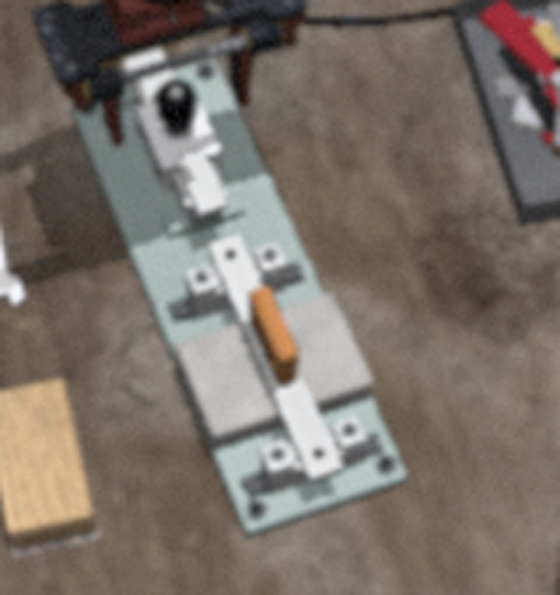

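```bash
python3 - <<'E'
from h import *
s=r.state(); R=toolR(s)
def T(p,z): 
    P=onz('wrist',p,z,s); return (1e3*(P-s['tcp_pos'])@R)[:,1:]
print('knob',T([(316,333),(316,356)],.106),s['tcp_pos'])
E
```

```text
knob [[-1.12807042  0.91144142]
 [-1.12811639 12.52853151]] [0.52975012 0.17055483 0.07654293]
```

The knob is centred within about 1 mm. Nudging and gripping.

drive_tool(
  moves=[
    [[3,-1,1,0,0,0],[0,0,0,0,0,0],[0,0,0,0,0,0]],
  ],
)

```text
clock: 13.18
tcp_pos: [0.5277, 0.1695, 0.0722]
ee_rot: [-1.841, 1.571, 3.029]
force: [-0.2, 0.2, 0.0]
width: 1.001
```

drive_tool(
  moves=[
    [[0,0,0,0,0,0],[0,0,0,0,0,0],[0,0,0,0,0,0],[0,0,0,0,0,0],[0,0,0,0,0,0]],
  ],
  hand=0,
  grip_force=40,
)

```text
clock: 13.8
tcp_pos: [0.5278, 0.1694, 0.0722]
ee_rot: [-1.79, 1.571, 3.079]
force: [0.0, 0.2, 0.8]
width: 0.469
```

drive_tool(
  moves=[
    [[0,0,0,0,0,0],[0,0,0,0,0,0],[0,0,0,0,0,0],[0,0,0,0,0,0]],
  ],
)

```text
clock: 14.3
tcp_pos: [0.5293, 0.1697, 0.0723]
ee_rot: [1.603, 1.568, 0.19]
force: [5.1, 2.2, -4.7]
width: 0.312
```

Gripped at 27.5 mm. Lifting the plunger.

drive_tool(
  moves=[
    [[-6,0,0,0,0,0],[-6,0,0,0,0,0],[-4.5,0,0,0,0,0],[0,0,0,0,0,0],[0,0,0,0,0,0]],
  ],
)

```text
clock: 14.92
tcp_pos: [0.5293, 0.1697, 0.0886]
ee_rot: [1.61, 1.568, 0.196]
force: [5.8, 1.3, -7.0]
width: 0.307
```

drive_tool(
  moves=[
    [[0,0.8,8,0,0,0],[0,0,10,0,0,0],[0,0,10,0,0,0],[0,0,10,0,0,0],[0,0,0,0,0,0]],
  ],
)

```text
clock: 15.55
tcp_pos: [0.5352, 0.1315, 0.0883]
ee_rot: [1.134, 1.57, -0.28]
force: [5.3, -0.7, -7.5]
width: 0.312
```

drive_tool(
  moves=[
    [[0,0,0,0,0,0],[0,0,0,0,0,0]],
  ],
)

```text
clock: 15.8
tcp_pos: [0.5352, 0.132, 0.0884]
ee_rot: [1.1, 1.57, -0.313]
force: [5.6, -0.5, -7.6]
width: 0.311
```

```bash
python3 - <<'E'
from h import *
s=r.state(); R=toolR(s); print(s['tcp_pos'],s['force'],R,s['width']*88)
a=np.array([.5293,.1697,.0886]); print(R.T@(s['tcp_pos']-a))
snap('wrist','w10.png')
snap('side','d10.png')
d=cv2.imread('pics/d10.png'); cv2.imwrite('pics/d10a.png',cv2.resize(d[120:290,240:400],None,fx=3.5,fy=3.5,interpolation=cv2.INTER_CUBIC))
E
```

```text
[0.5351929  0.13196999 0.0884128 ] [ 5.57451814 -0.48136298 -7.64529298] [[ 1.06732271e-03  9.87675041e-01  1.56514774e-01]
 [-3.45934980e-04  1.56515219e-01 -9.87675487e-01]
 [-9.99999371e-01  1.00002454e-03  5.08723593e-04]] 27.33181960895252
[ 2.06539196e-04 -8.52372009e-05  3.81872355e-02]
```

View pics/w10.png

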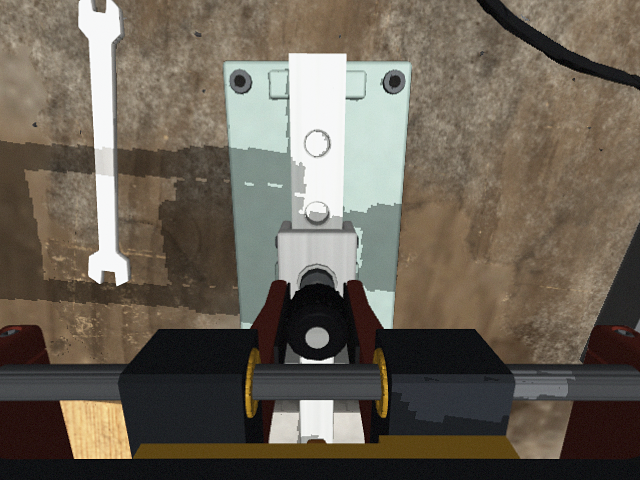

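View pics/d10a.png

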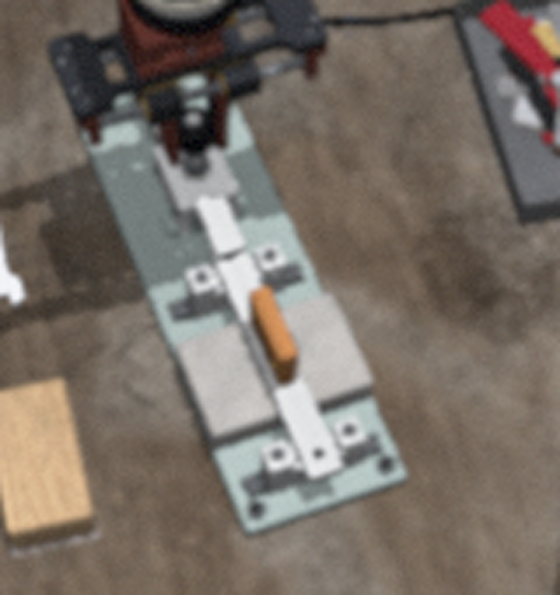

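The section moved; both rear holes show at (317,144) and (317,212). Checking how far it slid.

```bash
python3 - <<'E'
from h import *
s=r.state(); R=toolR(s)
w=cv2.imread('pics/w10.png')
cv2.imwrite('pics/w10a.png',cv2.resize(w[120:300,260:375],None,fx=4,fy=3.3,interpolation=cv2.INTER_CUBIC))
def T(p,z): 
    P=onz('wrist',p,z,s); return (1e3*(P-s['tcp_pos'])@R)[:,1:]
print(T([(317,144),(317,212)],.05),T([(317,233)],.062))
E
```

```text
[[ -0.62555539 -78.33735537]
 [ -0.59357644 -39.56907998]] [[ -0.60851969 -29.80697466]]
```

View pics/w10a.png

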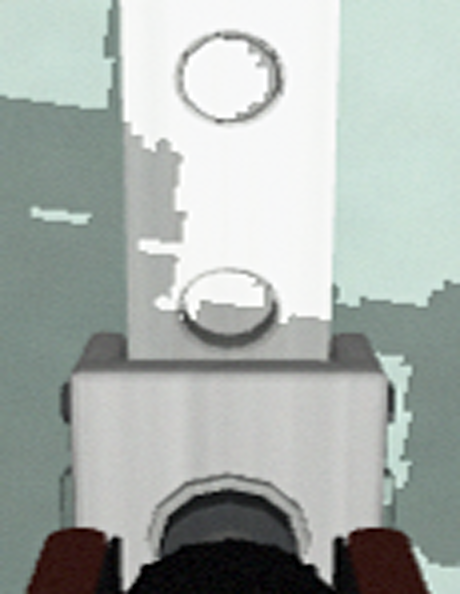

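About 1–1.5 mm short, within the play. Adding 1.3 mm, then lowering.

drive_tool(
  moves=[
    [[0,0,1.3,0,0,0],[0,0,0,0,0,0],[3,0,0,0,0,0],[4,0,0,0,0,0],[0,0,0,0,0,0]],
  ],
)

```text
clock: 16.52
tcp_pos: [0.5353, 0.1312, 0.0813]
ee_rot: [1.934, 1.57, 0.52]
force: [5.7, 1.8, -5.7]
width: 0.31
```

drive_tool(
  moves=[
    [[2,0,0,0,0,0],[2,0,0,0,0,0],[0,0,0,0,0,0],[0,0,0,0,0,0]],
  ],
)

```text
clock: 17.02
tcp_pos: [0.5353, 0.1312, 0.0776]
ee_rot: [1.884, 1.57, 0.47]
force: [5.2, 2.2, -3.8]
width: 0.307
```

The pin is entering the hole: below 12 mm lift, with the spring still pulling down.

drive_tool(
  moves=[
    [[2,0,0,0,0,0],[2,0,0,0,0,0],[1,0,0,0,0,0],[0,0,0,0,0,0],[0,0,0,0,0,0]],
  ],
)

```text
clock: 17.65
tcp_pos: [0.5353, 0.1312, 0.0726]
ee_rot: [1.867, 1.57, 0.453]
force: [5.2, 2.0, -4.1]
width: 0.307
```

drive_tool(
  moves=[
    [[0.5,0,0,0,0,0],[0.5,0,0,0,0,0],[0,0,0,0,0,0],[0,0,0,0,0,0]],
  ],
)

```text
clock: 18.15
tcp_pos: [0.5354, 0.1309, 0.0722]
ee_rot: [1.587, 1.569, 0.173]
force: [4.5, 2.9, 4.8]
width: 0.307
```

The vertical force reversed to +4.8 N at z=0.0722, the height at which the knob was gripped with the pin down. Checking with pictures.

```bash
python3 - <<'E'
from h import *
s=r.state(); R=toolR(s); print(s['clock'],s['tcp_pos'],s['force'])
snap('wrist','w11.png'); snap('side','d11.png'); snap('scene','s11.png')
d=cv2.imread('pics/d11.png'); cv2.imwrite('pics/d11a.png',cv2.resize(d[120:290,220:400],None,fx=3.5,fy=3.5,interpolation=cv2.INTER_CUBIC))
d=cv2.imread('pics/s11.png'); cv2.imwrite('pics/s11a.png',cv2.resize(d[140:290,210:390],None,fx=4,fy=4,interpolation=cv2.INTER_CUBIC))
E
```

```text
18.15 [0.5353893  0.13089938 0.07217498] [4.50515619 2.91199696 4.78928486]
```

View pics/w11.png

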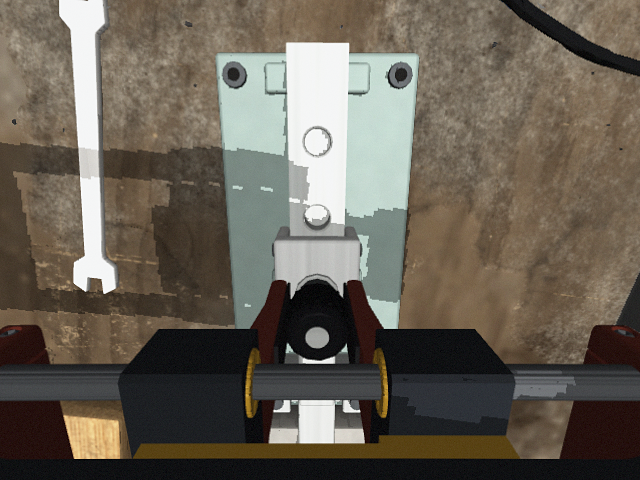

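View pics/d11a.png

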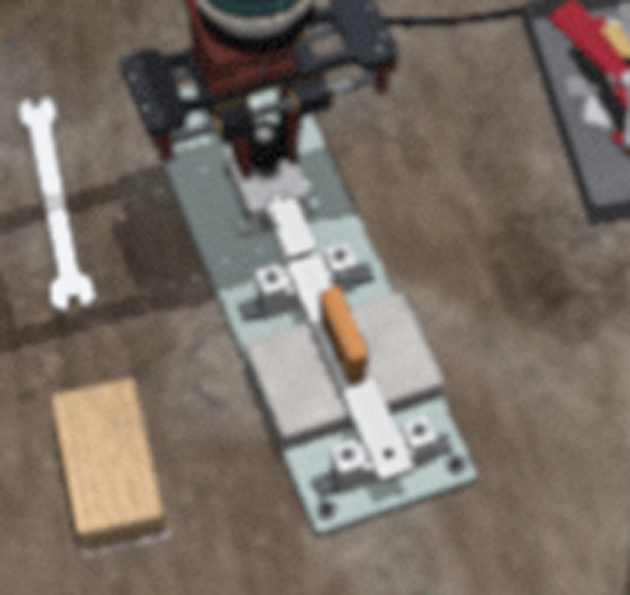

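View pics/s11a.png

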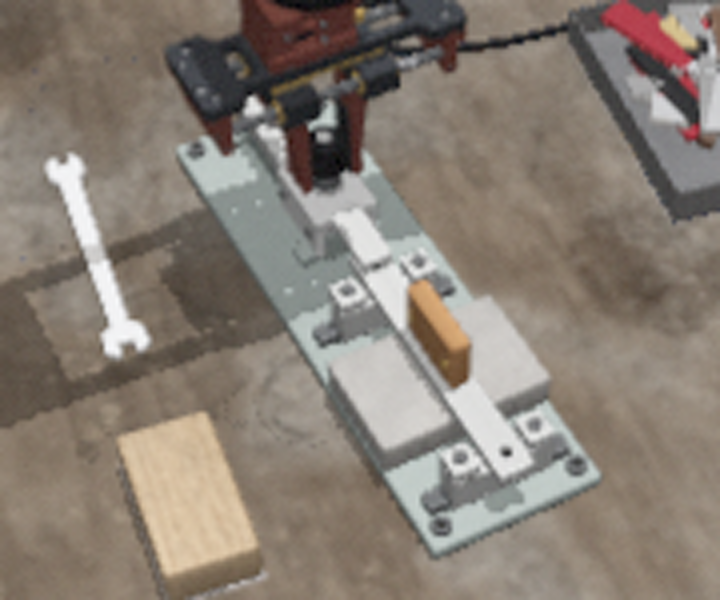

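The pictures show the tongue over the bar's end with the bar flat in both notches. The knob is still gripped, and the middle and rear holes are exposed at (317,212) and (317,142). Handing in.

```bash
python3 -c "
from h import *
print(r.close_job()); s=r.state(); print(s['clock'],s['tcp_pos'],s['force'],s['width'])"
```

```text
the job is handed in; nothing more can be done
None
the job is handed in; nothing more can be done
```

The job is done and handed in at about 18 s. The bar is laid and released in both notches. The tube section is one hole nearer the bar, with the pin down and the gripper still holding the knob. No verdict was reported.

**Bar:** After release, the wrist view showed it square to the fixture and within about 1 mm of centre across. It was about 1.5 mm off along its length. I did not measure flatness directly, but both ends looked level in the pictures.

**Slide:** I lifted the plunger about 16 mm and carried the section towards the bar. The first measurement read 1–1.5 mm short of the hole, so I added 1.3 mm before lowering.

**Pin:** When lowered, the plunger went down past the 12 mm rest height with the spring still pulling. It stopped hard at TCP z = 0.0722, the height at which I gripped the knob with the pin down. The vertical force changed from -4.1 to +4.8 N there.

**Last pictures:** The keeper tongue covers the bar's end, and the middle and rear rail holes are exposed. The spanner and sanding block still lie in place. The screwdriver was outside the last close-ups I viewed, but the arm did not go near it.

**Disagreements:** The camera views differed by 3–5 mm at first, so I settled the positions with closer wrist views. A sideways force of about 5 N stayed on the gripped knob, and a 0.8 mm shift did not remove it.

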